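Set and start the stiff studio timer

ROBOT

A 6-joint arm with a two-finger parallel gripper is mounted at the origin on the work surface. World frame = base frame: x ahead of the robot, y to its left, z up, the work surface at z = 0. Lengths are in mm, angles in rad, forces in N, time in s.
With the tool pointing down it reaches from about 200 to 875 mm from the base axis. Payload 3.4 kg.
Tool frame: the origin (TCP) lies midway between the tips of the shut fingers; the grasp point (between the pads) lies robot.grip_depth behind it (robot.grip_depth is the distance from the TCP to the grasp point, in mm); z points along the fingers, y is the line along which they close (so a half turn about z gives the same grasp; the last joint's range is limited). The gripper opens to 94 mm and grips with 3 to 60 N. Pads are 16 mm wide; open, the fingers measure 119 mm over their backs; the gripper's body (75 mm by 177 mm) begins 78 mm behind the grasp point.
Start: joints at [-1.311, 0.276, 1.505, -0, 1.361, -0.121], TCP at [213.709, -533.851, 178.293] pointing down, gripper open.
Joint ranges: [-2.89, 2.89], [-0.75, 2.08], [0.22, 2.7], [-1.18, 4.32], [0.11, 2.71], [-2.7, 2.7]. Speed limits (rad/s): [2.57, 2.57, 3.14, 3.14, 3.14, 3.14].

INTERFACE

Orientations are given as a rotation vector (axis times angle).
In Python, from workcell import robot gives the robot as it stands. The module is installed in compiled form; this text tells all that it offers.
- The arm moves only by the tool carry_out, never from a script. Its argument "moves" is a list of rows, each a list of 7 numbers: the turn, a rotation vector about the tool's x, y, z in rad, then the shift along the tool's x, y, z in mm, then the opening, from -1 (shut) to 1 (fully open). A call has 1 to 20 rows; each row shifts and turns the commanded pose from where the row before left it, along the tool's axes as they then stand; what a row does not reach is not made up. A row lasts 1/12 s, in which the tool goes at most 41.7 mm and 7.16 degrees, less where a joint would pass 70% of its speed; a pose out of reach is approached as far as the arm can. A call with a gripper value outside its range is refused whole. The fingers move at their own pace and stop on an object; "newtons" is the grip in N (left out, the last holds). Time passes only in rows, so rows that do not move let the fingers close. It gives the time, the measured TCP pose, the force, the opening and the grip force at its end, in the units of the state.
- robot.get_obs(): the state, without advancing time (a new reading comes with each control period).
- robot.read_camera(name): name is "scene" or "top" or "wrist"; returns the picture (400x640x3 uint8, blue, green, red); there is no depth.
- robot.get_calibration(name): a dict with "fx", "fy", "cx", "cy" (pixels), "pose" (4x4, takes a point from camera to world coordinates); the wrist camera has in their place "tool_from_camera" (4x4, takes a point from camera to tool coordinates, whose origin is the TCP and whose axes are the flange's). Camera axes: x right, y down, z forward; pixel columns grow to the right and rows downward; lengths in mm; the calibration is good to about 2 mm. A picture is of the moment at which its call begins: read the wrist's pose just before it. get_calibration takes no time and is no camera call.
- robot.hand_in(): hands the job in; it is judged then, once.
The state is a dict: "time": time; "joints": joint angles; "dq": joint speeds; "effort": joint torques, N m; "tcp_pos": TCP position; "tool_rot": TCP orientation; "ft_force": force on the tool from outside, world axes, zero at the start; "torque": the same for the moment, N m; "width": finger opening in mm; "finger_force": force on a finger pad.
Only numpy, scipy, OpenCV 4.12 (cv2) and the standard library are available. Lean on these libraries where they do the work, as an engineer would, in place of code of your own. Each camera call takes 0.05 s, during which the arm holds its last target. There are 200 camera calls.

TASK

A pressing is about to begin: set the free-standing timer on the grey stone tile. Turn its stiff dial clockwise until the pointed end of the bar lines up with the small dark steel rider tab on the case, bearing down on the dial (firmly, but with less than 25 N) so that the case neither spins nor slides from where it stands; then push the steel start plunger all the way down. Leave the rider and everything around the timer where they are.

Things in the scene. Friction and masses are not known exactly. Their poses are not given: they have to be found in the camera images.
- timer: Free-standing round white timer, about 0.43 kg (0.8 to 1.2 times): case 104 mm across, 34 mm high, four feet 40 mm from the axis; turret and dial on top. Origin: centre of the underside, z up the dial's axis, plunger on its -x side. Stands on the tile by friction (about 0.6): the dial turns instead of the case only under 6 to 9 N of extra load. Load on the tile incl. weight: under 31 N. Rigid.
- dial (a joint): Dial angle, rad, growing clockwise seen from above; 0 = pointed end towards the plunger (case -x), range 0 to 3.6. Stiff: about 0.22 N m of friction, stays where left. It starts 0.7 to 1.5 rad short of the rider.
- rider (a joint): Angle of the rider tab in the same sense and zero as the dial: the dial is set when both angles agree. The tab sits stiffly and must not be moved (its tip may not move more than 8 mm).
- plunger (a joint): Start plunger, m: 0 = up, 0.006 = fully down. Resists with about 4 N and stays down where it is left.
- dial_grip (a point): On the dial's axis, on top of the dial's black skirt (a disc 46 mm across, 6 mm thick; its top 66 to 70 mm above the timer's underside: the dial is loose on its shaft, has 4 mm of axial play, slides down under 1 to 2 N, and only then bears on the case). On the skirt stands the bar to grip: 12 mm wide, 40 mm long, 24 mm high. Fingertips beside the bar can bear on the skirt.
- pointer_tip (a point): Point 32 mm from the dial's axis in the direction in which the bar points, 15 mm above the skirt's top, just beyond the bar's pointed end (a 5 mm wide nose that reaches 28 mm from the axis; a white line on top of the bar runs to this end; the other end is blunt at 20 mm).
- rider_tip (a point): Top of the dark steel rider tab, 32 mm from the dial's axis: an upright tab 4 mm wide, 8 mm long radially (27 to 35 mm from the axis), standing 13 mm above the case's shoulder and 19 mm or more below the skirt's top.
- plunger_top (a point): Centre of the top of the steel start plunger, a 14 mm disc 40 mm in front of the dial's axis, directly over a foot; 48 mm above the timer's underside when up (14 mm above the case's shoulder), 6 mm lower when fully down.
- case_back (a point): Point at mid-height on the rim of the case, across from the plunger, 52 mm from the axis: it tells whether the case has turned or slid.
- tile: Grey stone tile 300 x 240 x 10 mm, fixed to the table; origin: centre of its underside.
- spool: Wooden thread spool 34 mm across, 50 mm high, standing on the tile behind the timer; origin: centre of its underside. To be left alone.
- button_jar: Glass button jar 44 mm across, 55 mm high, standing on the tile behind the timer; origin: centre of its underside. To be left alone.
- tray: Plywood tray 200 x 170 x 35 mm with two loose reels, in the other place on the table; fixed; origin: centre of its underside.
Things that resemble listed ones, but are neither listed nor needed, are in the scene too. There is more than one size of the timer; the one meant has the size given above.

How it is judged:
By the outcome, as a careful person would: the job done as asked, in the order asked, and still so for the second after the job is handed in, with the robot touching nothing.
It also fails if it takes over 72 s, if anything falls off the work surface, if the arm or the gripper's body presses on something with over 40 N, if the wrist force passes 120 N, or if a joint passes its speed limit or range.

## Working session

There is one attempt and no reset: what is moved stays moved. The work goes in short steps, Python scripts to look and compute and a tool call to move; the robot and the scene stay as the last step left them, time stands still between calls to the robot, and variables do not carry over. Pictures are saved under pics/ and viewed, at most 10 in all, crops included, and the job is handed in when it is done.

Besides the shell and the picture viewer there is one more tool, called after "Emit:" by a JSON object that holds its "method" and its "body", one argument or row to a line. carry_out: Moves the arm, as the interface text tells. Its arguments: {"type":"object","properties":{"moves":{"type":"array"},"newtons":{"type":"number"}},"required":["moves"]}

```bash
mkdir -p pics; cat > h.py <<'E'
import numpy as np, cv2
from workcell import robot
from scipy.spatial.transform import Rotation as R
def cam(name):
    o=robot.get_obs(); im=np.array(robot.read_camera(name)); c=robot.get_calibration(name)
    if name=="wrist":
        T=np.eye(4); T[:3,:3]=R.from_rotvec(o["tool_rot"]).as_matrix() if np.size(o["tool_rot"])==3 else np.array(o["tool_rot"]); T[:3,3]=o["tcp_pos"]
        P=T@np.array(c["tool_from_camera"])
    else: P=np.array(c["pose"])
    return im,c,P
def ray(c,P,u,v):
    d=P[:3,:3]@np.array([(u-c["cx"])/c["fx"],(v-c["cy"])/c["fy"],1]); return P[:3,3],d
def onz(c,P,u,v,z):
    o,d=ray(c,P,u,v); return o+d*(z-o[2])/d[2]
def proj(c,P,p):
    q=P[:3,:3].T@(np.asarray(p)-P[:3,3]); return np.array([c["fx"]*q[0]/q[2]+c["cx"],c["fy"]*q[1]/q[2]+c["cy"]])
E
python3 - <<'E'
from h import *
for n in("top","scene"):
    im,c,P=cam(n); cv2.imwrite(f"pics/{n}0.png",im); print(n,c["fx"],P.round(3).tolist())
o=robot.get_obs(); print(o, robot.grip_depth, robot.get_calibration("wrist"))
E
```

```text
top 451.63210560445987 [[-0.029, -0.996, 0.083, 423.194], [-0.999, 0.03, 0.022, 33.207], [-0.024, -0.082, -0.996, 1174.83], [0.0, 0.0, 0.0, 1.0]]
scene 467.8104215126335 [[-0.598, 0.531, -0.601, 1276.901], [0.801, 0.389, -0.454, 629.749], [-0.007, -0.753, -0.658, 937.667], [0.0, 0.0, 0.0, 1.0]]
{'time': 0.1, 'joints': array([-1.31101116e+00,  2.76518604e-01,  1.50593331e+00,  5.54635537e-06,
        1.36066555e+00, -1.21017384e-01]), 'dq': array([ 0.00137924, -0.00203827, -0.00325756,  0.00011379,  0.00096565,
        0.00271796]), 'effort': array([ 1.24502061e-03, -4.05455482e+01, -2.37781262e+01,  7.04598846e-02,
        3.01122840e-02, -4.32196623e-05]), 'tcp_pos': array([ 213.56573815, -533.32718033,  177.52792763]), 'tool_rot': array([-3.08332528e+00, -5.94265878e-01,  1.57477404e-04]), 'ft_force': array([ 0.12072918,  0.38216428, -0.01967938]), 'torque': array([ 0.00120816, -0.0063398 , -0.00881247]), 'finger_force': 0.0, 'width': 94.1711742912659} 18.8 {'fx': 279.3516995133306, 'fy': 279.3516995133306, 'cx': 321.9054381703312, 'cy': 194.8571057552317, 'tool_from_camera': array([[ 4.09875197e-04, -9.67941409e-01, -2.51175756e-01,
         7.29452771e+01],
       [ 9.99999916e-01,  3.92254910e-04,  1.20216189e-04,
         2.01442427e-01],
       [-1.78373041e-05, -2.51175784e-01,  9.67941488e-01,
        -2.06364441e+02],
       [ 0.00000000e+00,  0.00000000e+00,  0.00000000e+00,
         1.00000000e+00]])}
```

View pics/top0.png

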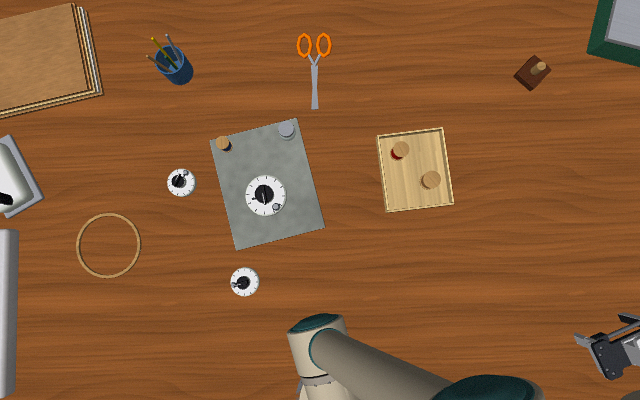

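View pics/scene0.png

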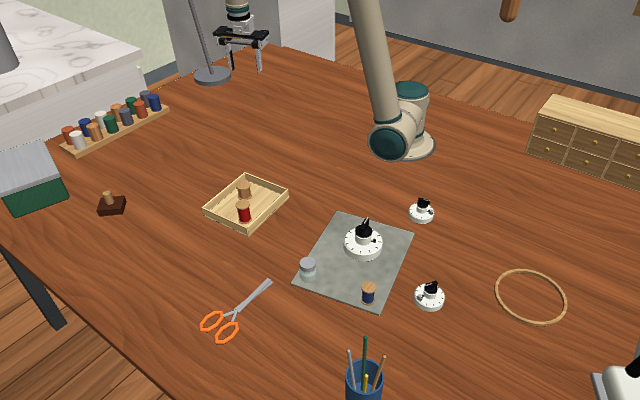

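The top view shows the timer on the tile at about (265,196), with its plunger at about (276,207). Two smaller timers stand off the tile.

```bash
python3 - <<'E'
from h import *
im=cv2.imread("pics/top0.png");c=robot.get_calibration("top");P=np.array(c["pose"])
m=cv2.inRange(im,(190,190,190),(255,255,255))
m[:150]=0;m[240:]=0;m[:,:235]=0;m[:,300:]=0
pts=cv2.findNonZero(m);(u,v),r=cv2.minEnclosingCircle(pts)
p=onz(c,P,u,v,44);q=onz(c,P,u+r,v,44);print(u,v,r,p,np.linalg.norm(p-q))
print("plunger",onz(c,P,276,207,58)-p)
print(R.from_rotvec(robot.get_obs()["tool_rot"]).as_matrix().round(3))
cv2.imwrite("pics/topc.png",cv2.resize(im[155:240,220:310],None,fx=6,fy=6,interpolation=cv2.INTER_CUBIC))
E
```

```text
264.5 195.15789794921875 19.931852340698242 [526.28775099 175.9343122   44.        ] 50.32421697337043
plunger [-31.65670373 -29.79013496  14.        ]
[[ 0.928  0.372 -0.   ]
 [ 0.372 -0.928  0.001]
 [ 0.    -0.002 -1.   ]]
```

View pics/topc.png

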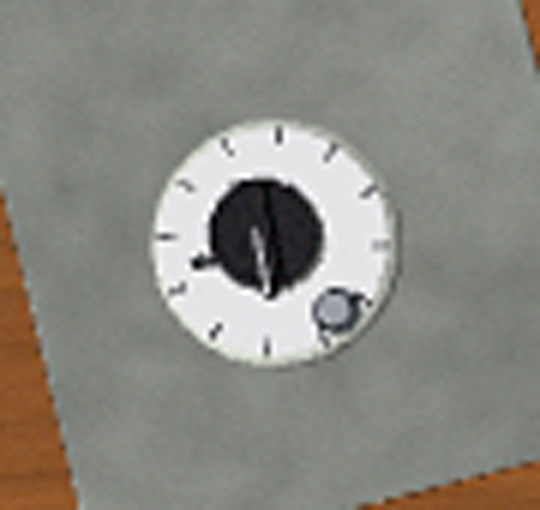

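Emit:
{"method": "carry_out", "body": {
  "moves": [
    [0,0,0,27.7,-27.1,0.5,1],
    [0,0,0,27.7,-27.1,0.5,1],
    [0,0,0,27.7,-27.1,0.5,1],
    [0,0,0,27.7,-27.1,0.5,1],
    [0,0,0,27.7,-27.1,0.5,1],
    [0,0,0,27.7,-27.1,0.5,1],
    [0,0,0,27.7,-27.1,0.5,1],
    [0,0,0,27.7,-27.1,0.5,1],
    [0,0,0,27.7,-27.1,0.5,1],
    [0,0,0,27.7,-27.1,0.5,1],
    [0,0,0,27.7,-27.1,0.5,1],
    [0,0,0,27.7,-27.1,0.5,1],
    [0,0,0,27.7,-27.1,0.5,1],
    [0,0,0,27.7,-27.1,0.5,1],
    [0,0,0,27.7,-27.1,0.5,1],
    [0,0,0,27.7,-27.1,0.5,1],
    [0,0,0,27.7,-27.1,0.5,1],
    [0,0,0,27.7,-27.1,0.5,1],
    [0,0,0,27.7,-27.1,0.5,1],
    [0,0,0,27.7,-27.1,0.5,1]
  ]
}}

```text
time: 1.77
tcp_pos: [526.6, 177.2, 167.8]
tool_rot: [3.084, 0.595, -0.001]
ft_force: [0.4, 0.4, -0.1]
width: 93.7
finger_force: 0.0
```

Emit:
{"method": "carry_out", "body": {
  "moves": [
    [0,0,-0.12,0,0,0,1],
    [0,0,-0.12,0,0,0,1],
    [0,0,-0.12,0,0,0,1],
    [0,0,-0.12,0,0,0,1],
    [0,0,-0.12,0,0,0,1],
    [0,0,-0.12,0,0,0,1],
    [0,0,-0.12,0,0,0,1],
    [0,0,-0.12,0,0,0,1],
    [0,0,-0.12,0,0,0,1],
    [0,0,-0.12,0,0,0,1],
    [0,0,-0.12,0,0,0,1],
    [0,0,-0.12,0,0,0,1],
    [0,0,-0.12,0,0,0,1],
    [0,0,-0.12,0,0,0,1],
    [0,0,-0.12,0,0,0,1],
    [0,0,-0.12,0,0,0,1],
    [0,0,-0.12,0,0,0,1],
    [0,0,-0.12,0,0,0,1],
    [0,0,-0.12,0,0,0,1],
    [0,0,-0.12,0,0,0,1]
  ]
}}

```text
time: 3.43
tcp_pos: [526.2, 175.1, 167.7]
tool_rot: [-0.554, -3.091, 0.001]
ft_force: [-1.3, -0.1, -0.7]
width: 93.9
finger_force: 0.0
```

Emit:
{"method": "carry_out", "body": {
  "moves": [
    [0,0,-0.12,0,0,0,1],
    [0,0,-0.12,0,0,0,1],
    [0,0,-0.12,0,0,0,1],
    [0,0,-0.08,0,0,0,1],
    [0,0,0,0,0,0,1],
    [0,0,0,0,0,0,1]
  ]
}}

```text
time: 3.93
tcp_pos: [526.3, 175.2, 167.9]
tool_rot: [0.121, -3.139, 0.0]
ft_force: [-0.3, 0.2, -0.4]
width: 94.2
finger_force: 0.0
```

```bash
python3 - <<'E'
from h import *
im,c,P=cam("wrist"); cv2.imwrite("pics/w1.png",im); np.save("w1.npy",P)
o=robot.get_obs();print(o["time"],o["tcp_pos"],o["joints"],R.from_rotvec(o["tool_rot"]).as_matrix().round(3))
for z in(44,): print(proj(c,P,[526,176,z]))
E
```

```text
3.9833 [526.36321702 175.21078891 167.94162473] [ 1.95955517e-01  2.51924813e-01  1.56491230e+00 -6.74744049e-05
  1.32539583e+00 -1.45202820e+00] [[-0.997 -0.077 -0.001]
 [-0.077  0.997 -0.   ]
 [ 0.001 -0.    -1.   ]]
[322.70815541 184.11752286]
```

View pics/w1.png

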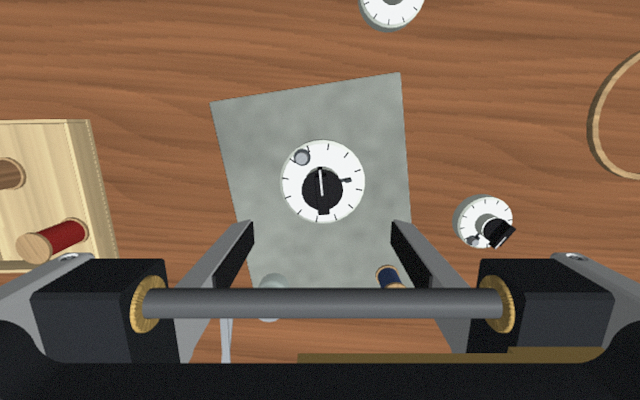

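The wrist view shows the timer near (323,181): plunger at (302,157), pointer up at about (321,170), rider to the right at about (347,179). I'll zoom in and measure.

```bash
cat > m.py <<'E'
from h import *
def measure(f,Pf,box,out=None):
    im=cv2.imread(f);c=robot.get_calibration("wrist");P=np.load(Pf)
    x0,x1,y0,y1=box
    g=cv2.cvtColor(im,cv2.COLOR_BGR2GRAY)
    m=np.zeros_like(g); m[y0:y1,x0:x1]=(g[y0:y1,x0:x1]>195)*255
    cn=max(cv2.findContours(m,cv2.RETR_EXTERNAL,cv2.CHAIN_APPROX_NONE)[0],key=cv2.contourArea)
    pts=np.array([onz(c,P,u,v,44)[:2] for u,v in cn[:,0]],np.float32)
    h=cv2.convexHull(pts)
    (cx,cy),r=cv2.minEnclosingCircle(h)
    print("case",cx,cy,"r",r)
    if out: cv2.imwrite(out,cv2.resize(im[y0:y1,x0:x1],None,fx=6,fy=6,interpolation=cv2.INTER_CUBIC))
    return c,P,np.array([cx,cy])
E
python3 - <<'E'
from m import *
measure("pics/w1.png","w1.npy",(275,372,132,230),"pics/w1c.png")
E
```

```text
case 524.1967163085938 175.60755920410156 r 51.08322525024414
```

View pics/w1c.png

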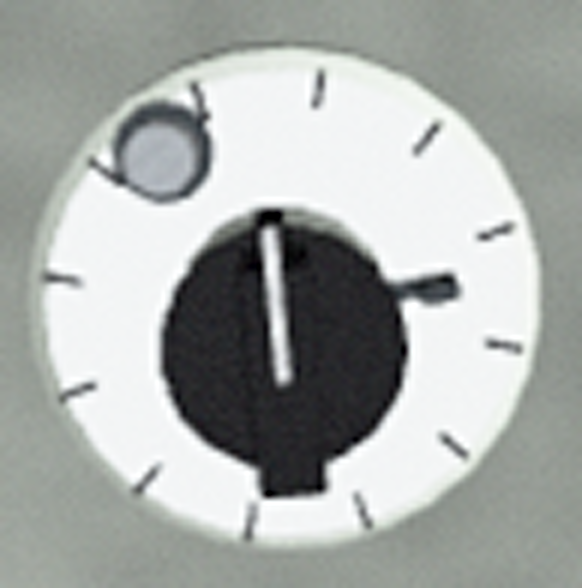

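The crop shows the white line from (267,228) to (287,383), the rider tab at (415–458, ~288), and the plunger top at (163,157).

```bash
python3 - <<'E'
from h import *
c=robot.get_calibration("wrist");P=np.load("w1.npy")
f=lambda x,y,z:onz(c,P,275+(x+.5)/6-.5,132+(y+.5)/6-.5,z)[:2]
C=np.array([524.2,175.6])
a,b=f(267,228,104),f(287,383,104);n=f(270,210,102)
print("line",a,b,np.degrees(np.arctan2(*(a-b)[::-1])),np.linalg.norm(a-b))
for nm,p in(("plunger",f(163,157,58)),("rider",f(437,288,57)),("rout",f(458,287,57)),("nose",n)):
    d=p-C;print(nm,p,np.linalg.norm(d),np.degrees(np.arctan2(d[1],d[0])))
# skirt circle
sk=[f(x,y,78) for x,y in((163,335),(408,345))];print(sk,np.linalg.norm(sk[0]-sk[1]),(sk[0]+sk[1])/2)
E
```

```text
line [498.62775288 170.12962838] [524.39161505 175.40661853] -168.42469479987935 26.298730367973008
plunger [494.342727   149.70548082] 39.52192903352622 -139.06566054813086
rider [515.5840144  203.82983593] 29.515400124867636 106.97263418565973
rout [515.07526915 207.8480763 ] 33.51416325086065 105.79908711814629
nose [495.95905206 170.40216665] 28.715302750168565 -169.5712500337808
[array([523.96876565, 152.85775343]), array([522.3885508 , 197.35364388])] 44.52394127088224 [523.17865823 175.10569866]
```

Emit:
{"method": "carry_out", "body": {
  "moves": [
    [0,0,-0.06,2,0.3,0,1],
    [0,0,-0.065,0,0,10,1],
    [0,0,0,0,0,14,1],
    [0,0,0,0,0,14,1],
    [0,0,0,0,0,10,1],
    [0,0,0,0,0,0,1],
    [0,0,0,0,0,0,1]
  ]
}}

```text
time: 4.57
tcp_pos: [524.3, 175.3, 119.8]
tool_rot: [0.319, -3.124, 0.0]
ft_force: [0.6, 0.6, 0.3]
width: 94.1
finger_force: 0.0
```

```bash
python3 - <<'E'
from h import *
im,c,P=cam("wrist"); cv2.imwrite("pics/w2.png",im); np.save("w2.npy",P)
o=robot.get_obs();print(o["time"],o["tcp_pos"],R.from_rotvec(o["tool_rot"]).as_matrix().round(3))
u,v=proj(c,P,[524,175.5,60]).round().astype(int);print(u,v)
x0,y0=u-70,v-70; print(x0,y0)
cv2.imwrite("pics/w2c.png",cv2.resize(im[y0:y0+120,x0:x0+140],None,fx=5,fy=5,interpolation=cv2.INTER_CUBIC))
E
```

```text
4.6167 [524.89574067 175.44028123 120.53757444] [[-0.979 -0.202  0.   ]
 [-0.202  0.979  0.   ]
 [-0.    -0.    -1.   ]]
322 198
252 128
```

View pics/w2c.png

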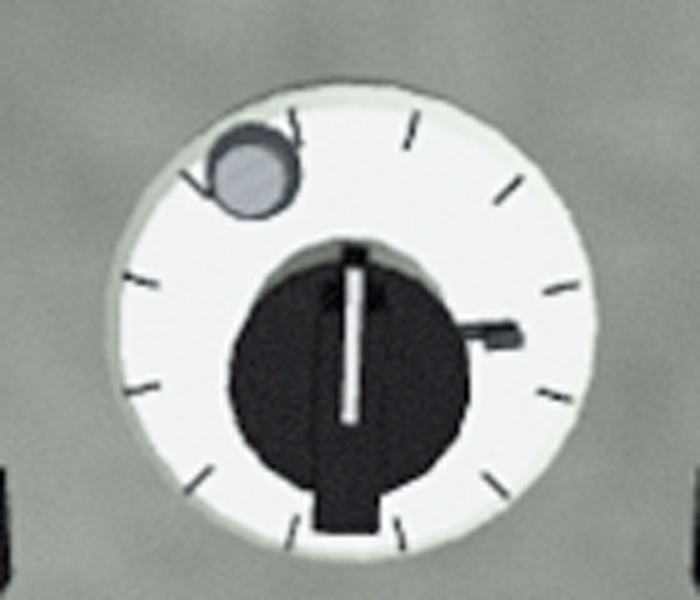

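The closer view shows the line running (355,268)–(349,422), the rider tab at (486–523, 335) and the plunger at (250,180).

```bash
python3 - <<'E'
from h import *
c=robot.get_calibration("wrist");P=np.load("w2.npy")
f=lambda x,y,z:onz(c,P,252+(x+.5)/5-.5,128+(y+.5)/5-.5,z)[:2]
for zt in(100,104):
  a,b=f(355,268,zt),f(349,422,zt);print("line",a,b,np.degrees(np.arctan2(*(a-b)[::-1])),np.linalg.norm(a-b))
  C=b
sk=[f(228,380,zt-24),f(470,378,zt-24)];print((sk[0]+sk[1])/2,np.linalg.norm(sk[0]-sk[1]))
ca=[f(118,322,44),f(597,322,44)];print("case",(ca[0]+ca[1])/2,np.linalg.norm(ca[0]-ca[1]))
for C in (C,np.array([524.2,175])):
 for nm,p in(("plunger",f(252,180,58)),("rider",f(504,335,57)),("rout",f(523,334,57))):
    d=p-C;print(nm,p,np.linalg.norm(d),np.degrees(np.arctan2(d[1],d[0])))
E
```

```text
line [499.06183736 170.49351396] [525.44589974 174.9253958 ] -170.46471728351713 26.753697396157914
line [498.24561842 170.31398943] [524.16330891 174.66753211] -170.46471728351716 26.28079173160267
[523.73664226 174.53450507] 44.45172398566469
case [521.62091339 175.84921471] 99.7725817279226
plunger [494.69853881 149.40634318] 38.81108532199508 -139.39234810507287
rider [515.15855588 204.25335352] 30.9258210152297 106.92817346706772
rout [514.1918877  207.91156183] 34.707272330714154 106.69641750264356
plunger [494.69853881 149.40634318] 39.05600443283771 -139.05709918203004
rider [515.15855588 204.25335352] 30.618726362346862 107.17500700249458
rout [514.1918877  207.91156183] 34.39961066470666 106.91404858795987
```

Emit:
{"method": "carry_out", "body": {
  "moves": [
    [0,0,0.037,0,-0.5,9,1],
    [0,0,0,0,0,13,1],
    [0,0,0,0,0,13,0],
    [0,0,0,0,0,0,-0.55],
    [0,0,0,0,0,0,-0.55],
    [0,0,0,0,0,0,-0.55],
    [0,0,0,0,0,0,-0.55],
    [0,0,0,0,0,0,-0.55],
    [0,0,0,0,0,0,-0.55]
  ],
  "newtons": 5
}}

```text
time: 5.37
tcp_pos: [525.1, 175.0, 85.9]
tool_rot: [-0.262, 3.129, 0.0]
ft_force: [0.9, -0.2, -0.4]
width: 50.5
finger_force: 0.0
```

```bash
python3 - <<'E'
from h import *
im,c,P=cam("wrist"); np.save("w3.npy",P)
o=robot.get_obs();print(o["time"],o["tcp_pos"],o["width"],o["ft_force"])
cv2.imwrite("pics/w3c.png",cv2.resize(im[120:300,220:420],None,fx=3.3,fy=3.3,interpolation=cv2.INTER_CUBIC))
E
```

```text
5.4167 [525.03600155 174.94869282  85.80224496] 46.557599660864994 [ 0.22864057  0.12032782 -0.22676368]
```

View pics/w3c.png

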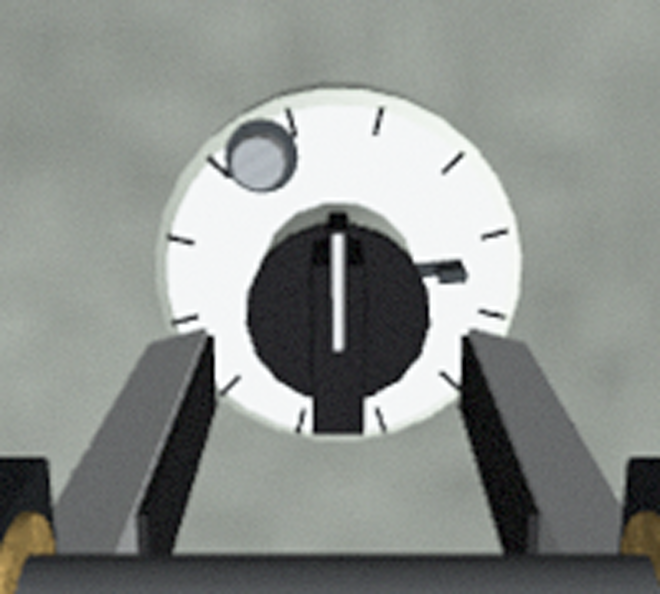

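Bar and fingers share the same midline (crop x≈338), and the line is parallel to the fingers.

Emit:
{"method": "carry_out", "body": {
  "moves": [
    [0,0,0,0,0,0,-0.55],
    [0,0,0,0,0,0,-0.55],
    [0,0,0,0,0,0,-0.55],
    [0,0,0,0,0,1,-0.55],
    [0,0,0,0,0,1,-0.55],
    [0,0,0,0,0,1,-0.55],
    [0,0,0,0,0,1,-0.55],
    [0,0,0,0,0,1,-0.55],
    [0,0,0,0,0,1,-0.55],
    [0,0,0,0,0,0,-0.55]
  ]
}}

```text
time: 6.25
tcp_pos: [524.5, 174.8, 79.0]
tool_rot: [0.262, -3.13, 0.0]
ft_force: [-0.0, -0.0, -0.6]
width: 21.3
finger_force: 0.0
```

Emit:
{"method": "carry_out", "body": {
  "moves": [
    [0,0,0,0,0,0.8,-0.55],
    [0,0,0,0,0,0.8,-0.55],
    [0,0,0,0,0,0.8,-0.55],
    [0,0,0,0,0,0,-0.55],
    [0,0,0,0,0,0,-0.55]
  ]
}}

```text
time: 6.67
tcp_pos: [524.6, 174.9, 76.8]
tool_rot: [0.262, -3.131, 0.0]
ft_force: [-0.1, -0.3, -0.4]
width: 21.1
finger_force: 0.0
```

Emit:
{"method": "carry_out", "body": {
  "moves": [
    [0,0,0,0,0,0.5,-0.55],
    [0,0,0,0,0,0.5,-0.55],
    [0,0,0,0,0,0,-0.55]
  ]
}}

```text
time: 6.92
tcp_pos: [524.6, 174.9, 75.8]
tool_rot: [0.262, -3.131, 0.0]
ft_force: [0.1, -0.0, 0.3]
width: 20.9
finger_force: 0.0
```

Emit:
{"method": "carry_out", "body": {
  "moves": [
    [0,0,0,0,0,0.3,-0.55],
    [0,0,0,0,0,0,-0.55]
  ]
}}

```text
time: 7.08
tcp_pos: [524.7, 174.9, 75.5]
tool_rot: [0.262, -3.131, 0.0]
ft_force: [-0.4, 0.5, -0.6]
width: 21.5
finger_force: 0.0
```

Emit:
{"method": "carry_out", "body": {
  "moves": [
    [0,0,0,0,0,0.3,-0.55],
    [0,0,0,0,0,0,-0.55]
  ]
}}

```text
time: 7.25
tcp_pos: [524.7, 174.9, 75.2]
tool_rot: [-0.262, 3.131, -0.0]
ft_force: [0.8, 0.6, -0.3]
width: 20.8
finger_force: 0.0
```

Emit:
{"method": "carry_out", "body": {
  "moves": [
    [0,0,0,0,0,0.3,-0.55],
    [0,0,0,0,0,0.3,-0.55],
    [0,0,0,0,0,0,-0.55]
  ]
}}

```text
time: 7.5
tcp_pos: [524.7, 174.9, 74.6]
tool_rot: [0.262, -3.131, 0.0]
ft_force: [-0.2, 0.5, 0.5]
width: 21.0
finger_force: 0.0
```

Emit:
{"method": "carry_out", "body": {
  "moves": [
    [0,0,0,0,0,0.3,-0.55],
    [0,0,0,0,0,0.3,-0.55],
    [0,0,0,0,0,0,-0.55]
  ]
}}

```text
time: 7.75
tcp_pos: [524.6, 174.9, 74.0]
tool_rot: [0.262, -3.131, 0.0]
ft_force: [0.3, -0.8, -0.2]
width: 21.2
finger_force: 0.0
```

Emit:
{"method": "carry_out", "body": {
  "moves": [
    [0,0,0,0,0,0.3,-0.55],
    [0,0,0,0,0,0.3,-0.55],
    [0,0,0,0,0,0,-0.55]
  ]
}}

```text
time: 8.0
tcp_pos: [524.6, 174.9, 73.4]
tool_rot: [0.262, -3.131, 0.0]
ft_force: [-0.4, 0.6, 0.5]
width: 21.5
finger_force: 0.0
```

Emit:
{"method": "carry_out", "body": {
  "moves": [
    [0,0,0,0,0,0.3,-0.55],
    [0,0,0,0,0,0.3,-0.55],
    [0,0,0,0,0,0,-0.55]
  ]
}}

```text
time: 8.25
tcp_pos: [524.6, 174.9, 72.8]
tool_rot: [0.262, -3.131, 0.0]
ft_force: [0.4, 0.3, -0.3]
width: 20.9
finger_force: 0.0
```

```bash
python3 - <<'E'
from h import *
im,c,P=cam("wrist"); cv2.imwrite("pics/w4.png",im)
s,cs,Ps=cam("scene"); u,v=proj(cs,Ps,[524,175,70]).round().astype(int); print(u,v)
a=cv2.resize(im[100:300,240:400],None,fx=2.9,fy=2.9,interpolation=cv2.INTER_CUBIC)
b=cv2.resize(s[v-50:v+50,u-28:u+28],(325,580),interpolation=cv2.INTER_CUBIC)
cv2.imwrite("pics/w4c.png",np.hstack([a,b]))
E
```

```text
364 232
```

View pics/w4c.png

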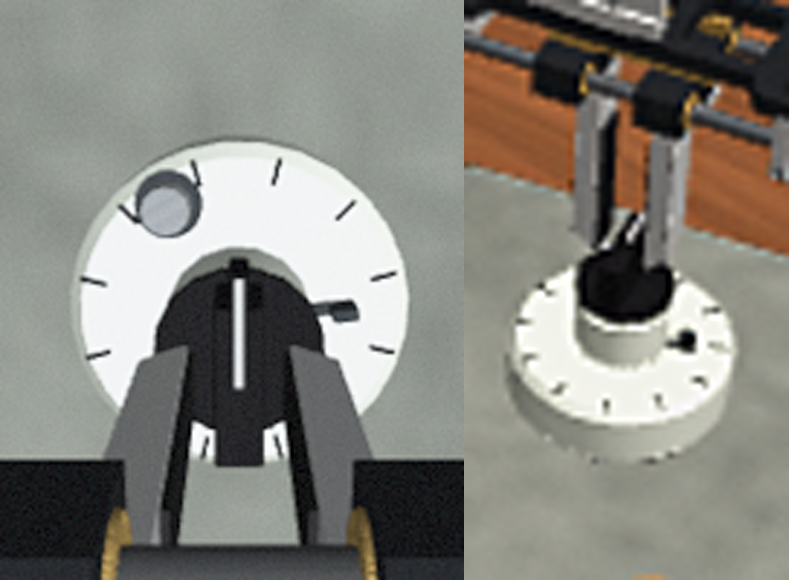

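The picture shows the tips beside the bar, centred, but it's unclear whether they have reached the skirt. I'll check the finger tip height by projecting expected tips into the scene view.

```bash
python3 - <<'E'
from h import *
o=robot.get_obs();print(o["tcp_pos"],o["width"],o["ft_force"])
Rm=R.from_rotvec(o["tool_rot"]).as_matrix();t=o["tcp_pos"]
cs=robot.get_calibration("scene");Ps=np.array(cs["pose"])
c=robot.get_calibration("wrist")
k=lambda p:(np.array([464,0])+ (proj(cs,Ps,p)-[364-28,232-50]+.5)*5.8).round()
print("skirt top ctr",k([524.2,174.8,76]),k([524.2,174.8,80]),"bar top",k([524.2,174.8,102]),"case ctr",k([524.2,174.8,44]))
P=np.eye(4);P[:3,:3]=Rm;P[:3,3]=t;P=P@np.array(c["tool_from_camera"])
for z in(0,-8,-16):
  for y in(-23,-10.6,10.6,23):
    p=[t+Rm@np.array([x,y,z]) for x in(-8,8)]
    print(z,y,[k(q) for q in p],[((proj(c,P,q)-[240,100]+.5)*2.9).round() for q in p])
E
```

```text
[524.62542585 174.86086553  72.80443347] 20.917828747364993 [-0.25215812 -0.37870084  0.02031835]
skirt top ctr [627. 281.] [627. 275.] bar top [629. 239.] case ctr [624. 331.]
0 -23 [array([572., 282.]), array([587., 260.])] [array([155., 373.]), array([153., 317.])]
0 -10.6 [array([597., 290.]), array([612., 268.])] [array([201., 373.]), array([200., 317.])]
0 10.6 [array([640., 305.]), array([655., 283.])] [array([279., 373.]), array([279., 317.])]
0 23 [array([666., 314.]), array([680., 292.])] [array([324., 373.]), array([326., 317.])]
-8 -23 [array([573., 269.]), array([588., 247.])] [array([152., 384.]), array([150., 326.])]
-8 -10.6 [array([598., 278.]), array([613., 256.])] [array([199., 384.]), array([198., 326.])]
-8 10.6 [array([641., 293.]), array([656., 270.])] [array([280., 385.]), array([281., 326.])]
-8 23 [array([667., 302.]), array([681., 279.])] [array([327., 385.]), array([329., 326.])]
-16 -23 [array([573., 256.]), array([588., 234.])] [array([149., 397.]), array([147., 337.])]
-16 -10.6 [array([599., 265.]), array([613., 243.])] [array([198., 397.]), array([197., 337.])]
-16 10.6 [array([642., 280.]), array([656., 258.])] [array([282., 397.]), array([282., 337.])]
-16 23 [array([668., 289.]), array([682., 266.])] [array([331., 397.]), array([332., 337.])]
```

Emit:
{"method": "carry_out", "body": {
  "moves": [
    [0,0,0,0,0,0.5,-0.55],
    [0,0,0,0,0,0.5,-0.55],
    [0,0,0,0,0,0.5,-0.55],
    [0,0,0,0,0,0,-0.55]
  ]
}}

```text
time: 8.68
tcp_pos: [524.6, 174.9, 71.2]
tool_rot: [0.262, -3.13, 0.0]
ft_force: [0.2, -0.3, -0.0]
width: 21.2
finger_force: 0.0
```

Emit:
{"method": "carry_out", "body": {
  "moves": [
    [0,0,0,0,0,0.5,-0.55],
    [0,0,0,0,0,0.5,-0.55],
    [0,0,0,0,0,0,-0.55]
  ]
}}

```text
time: 8.93
tcp_pos: [524.6, 174.9, 70.2]
tool_rot: [0.262, -3.13, 0.0]
ft_force: [-1.1, 0.3, 0.0]
width: 21.6
finger_force: 0.0
```

Emit:
{"method": "carry_out", "body": {
  "moves": [
    [0,0,0,0,0,0.5,-0.55],
    [0,0,0,0,0,0.5,-0.55],
    [0,0,0,0,0,0.5,-0.55],
    [0,0,0,0,0,0,-0.55]
  ]
}}

```text
time: 9.27
tcp_pos: [524.6, 174.9, 68.7]
tool_rot: [0.262, -3.13, 0.0]
ft_force: [0.1, 0.1, 0.6]
width: 21.3
finger_force: 0.0
```

Emit:
{"method": "carry_out", "body": {
  "moves": [
    [0,0,0,0,0,0.5,-0.55],
    [0,0,0,0,0,0.5,-0.55],
    [0,0,0,0,0,0,-0.55]
  ]
}}

```text
time: 9.52
tcp_pos: [524.6, 174.8, 67.7]
tool_rot: [0.262, -3.13, 0.0]
ft_force: [-0.7, -0.5, 0.2]
width: 21.0
finger_force: 0.0
```

```bash
python3 - <<'E'
from h import *
im,c,P=cam("wrist");np.save("w5.npy",P); cv2.imwrite("pics/w5.png",im)
a=cv2.imread("pics/w4.png")
# bar line lateral/longitudinal position & size shift tells camera descent; compare finger tip rows
for n,i in(("w4",a),("w5",im)):
    g=cv2.cvtColor(i,cv2.COLOR_BGR2GRAY)
    m=(g>150)&(np.indices(g.shape)[1]>310)&(np.indices(g.shape)[1]<333);r=[y for y in range(190,250) if m[y,318:328].any()]
    print(n,r[:1],r[-1:])
    print([int(x) for x in g[225,270:375:3]])
E
```

```text
w4 [196] [233]
[173, 248, 245, 244, 243, 245, 101, 105, 106, 103, 100, 100, 31, 41, 39, 39, 34, 211, 93, 40, 31, 33, 42, 18, 106, 102, 103, 102, 99, 197, 244, 244, 244, 243, 244]
w5 [198] [236]
[90, 230, 245, 244, 244, 245, 103, 102, 102, 104, 99, 100, 31, 38, 38, 39, 31, 213, 129, 34, 41, 36, 39, 15, 103, 100, 106, 98, 101, 194, 244, 243, 245, 244, 245]
```

Emit:
{"method": "carry_out", "body": {
  "moves": [
    [0,0,0,0,0,0.5,-0.55],
    [0,0,0,0,0,0.5,-0.55],
    [0,0,0,0,0,0.5,-0.55],
    [0,0,0,0,0,0,-0.55]
  ]
}}

```text
time: 9.9
tcp_pos: [524.6, 174.8, 66.2]
tool_rot: [0.262, -3.13, 0.0]
ft_force: [-0.4, 0.4, -0.6]
width: 21.3
finger_force: 0.0
```

Emit:
{"method": "carry_out", "body": {
  "moves": [
    [0,0,0,0,0,0.5,-0.55],
    [0,0,0,0,0,0.5,-0.55],
    [0,0,0,0,0,0,-0.55]
  ]
}}

```text
time: 10.15
tcp_pos: [524.6, 174.9, 65.2]
tool_rot: [0.262, -3.13, 0.0]
ft_force: [-0.1, 0.2, -0.0]
width: 21.3
finger_force: 0.0
```

Emit:
{"method": "carry_out", "body": {
  "moves": [
    [0,0,0,0,0,0.5,-0.55],
    [0,0,0,0,0,0.5,-0.55],
    [0,0,0,0,0,0,-0.55]
  ]
}}

```text
time: 10.4
tcp_pos: [524.6, 174.9, 64.2]
tool_rot: [0.262, -3.13, 0.0]
ft_force: [-0.5, 0.0, 1.0]
width: 20.9
finger_force: 0.0
```

Emit:
{"method": "carry_out", "body": {
  "moves": [
    [0,0,0,0,0,0.5,-0.55],
    [0,0,0,0,0,0,-0.55],
    [0,0,0,0,0,0,-0.55]
  ]
}}

```text
time: 10.65
tcp_pos: [524.6, 174.9, 63.8]
tool_rot: [0.262, -3.131, 0.0]
ft_force: [0.1, -0.4, -0.6]
width: 20.9
finger_force: 0.0
```

Emit:
{"method": "carry_out", "body": {
  "moves": [
    [0,0,0,0,0,0.5,-0.55],
    [0,0,0,0,0,0.5,-0.55],
    [0,0,0,0,0,0,-0.55]
  ]
}}

```text
time: 10.9
tcp_pos: [524.6, 174.9, 62.7]
tool_rot: [0.262, -3.13, 0.0]
ft_force: [0.5, -0.1, -0.6]
width: 21.6
finger_force: 0.0
```

Emit:
{"method": "carry_out", "body": {
  "moves": [
    [0,0,0,0,0,0.5,-0.55],
    [0,0,0,0,0,0,-0.55]
  ]
}}

```text
time: 11.07
tcp_pos: [524.6, 174.9, 62.2]
tool_rot: [0.262, -3.13, 0.0]
ft_force: [0.0, -0.1, -0.5]
width: 21.1
finger_force: 0.0
```

Emit:
{"method": "carry_out", "body": {
  "moves": [
    [0,0,0,0,0,0.5,-0.55],
    [0,0,0,0,0,0,-0.55]
  ]
}}

```text
time: 11.23
tcp_pos: [524.6, 174.8, 61.7]
tool_rot: [0.262, -3.13, 0.0]
ft_force: [-0.5, 0.5, -0.4]
width: 20.8
finger_force: 0.0
```

Emit:
{"method": "carry_out", "body": {
  "moves": [
    [0,0,0,0,0,0.5,-0.55],
    [0,0,0,0,0,0.5,-0.55],
    [0,0,0,0,0,0,-0.55]
  ]
}}

```text
time: 11.48
tcp_pos: [524.6, 174.8, 60.7]
tool_rot: [0.262, -3.13, 0.0]
ft_force: [-0.9, -0.5, -0.4]
width: 21.4
finger_force: 0.0
```

Emit:
{"method": "carry_out", "body": {
  "moves": [
    [0,0,0,0,0,0.5,-0.55],
    [0,0,0,0,0,0.5,-0.55],
    [0,0,0,0,0,0,-0.55]
  ]
}}

```text
time: 11.73
tcp_pos: [524.6, 174.8, 59.7]
tool_rot: [0.262, -3.13, 0.0]
ft_force: [0.1, -0.9, -0.5]
width: 21.5
finger_force: 0.0
```

Emit:
{"method": "carry_out", "body": {
  "moves": [
    [0,0,0,0,0,0.5,-0.55],
    [0,0,0,0,0,0.5,-0.55],
    [0,0,0,0,0,0,-0.55]
  ]
}}

```text
time: 11.98
tcp_pos: [524.6, 174.8, 58.7]
tool_rot: [0.262, -3.131, 0.0]
ft_force: [-0.3, -1.1, -0.2]
width: 21.1
finger_force: 0.0
```

Emit:
{"method": "carry_out", "body": {
  "moves": [
    [0,0,0,0,0,0.5,-0.55],
    [0,0,0,0,0,0.5,-0.55],
    [0,0,0,0,0,0,-0.55]
  ]
}}

```text
time: 12.23
tcp_pos: [524.6, 174.8, 57.7]
tool_rot: [0.262, -3.13, 0.0]
ft_force: [-0.5, 0.5, -0.7]
width: 21.4
finger_force: 0.0
```

Emit:
{"method": "carry_out", "body": {
  "moves": [
    [0,0,0,0,0,0.5,-0.55],
    [0,0,0,0,0,0,-0.55]
  ]
}}

```text
time: 12.4
tcp_pos: [524.6, 174.9, 57.3]
tool_rot: [0.262, -3.13, 0.0]
ft_force: [0.1, 0.7, 0.0]
width: 21.4
finger_force: 0.0
```

Emit:
{"method": "carry_out", "body": {
  "moves": [
    [0,0,0,0,0,0.5,-0.55],
    [0,0,0,0,0,0,-0.55]
  ]
}}

```text
time: 12.57
tcp_pos: [524.7, 174.9, 56.8]
tool_rot: [0.262, -3.131, 0.0]
ft_force: [0.1, 0.2, -0.1]
width: 20.9
finger_force: 0.0
```

```bash
python3 - <<'E'
from h import *
im,c,P=cam("wrist"); cv2.imwrite("pics/w6.png",im);np.save("w6.npy",P)
s,cs,Ps=cam("scene"); cv2.imwrite("pics/s6.png",s);u,v=364,232
a=cv2.resize(im[100:300,240:400],None,fx=2.9,fy=2.9,interpolation=cv2.INTER_CUBIC)
b=cv2.resize(s[v-50:v+50,u-28:u+28],(325,580),interpolation=cv2.INTER_CUBIC)
cv2.imwrite("pics/w6c.png",np.hstack([a,b]))
E
```

```text
(no output)
```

View pics/w6c.png

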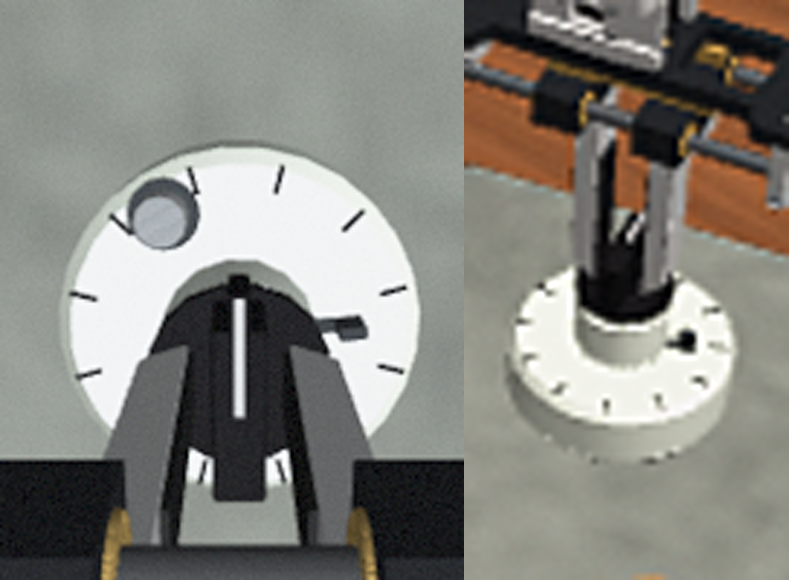

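Now the tips look just above the skirt (scene crop tips at y≈280–290, skirt centre y≈280), so the true tips sit about 17–19 mm behind the nominal TCP. I'll keep probing downward.

Emit:
{"method": "carry_out", "body": {
  "moves": [
    [0,0,0,0,0,0.5,-0.57],
    [0,0,0,0,0,0,-0.57]
  ]
}}

```text
time: 12.83
tcp_pos: [524.6, 174.8, 56.3]
tool_rot: [0.262, -3.131, 0.0]
ft_force: [-0.3, -0.3, -0.3]
width: 20.5
finger_force: 0.0
```

Emit:
{"method": "carry_out", "body": {
  "moves": [
    [0,0,0,0,0,0.5,-0.57],
    [0,0,0,0,0,0,-0.57]
  ]
}}

```text
time: 13.0
tcp_pos: [524.6, 174.9, 55.7]
tool_rot: [0.262, -3.131, 0.0]
ft_force: [0.1, -0.3, -1.0]
width: 19.9
finger_force: 0.0
```

Emit:
{"method": "carry_out", "body": {
  "moves": [
    [0,0,0,0,0,0.5,-0.57],
    [0,0,0,0,0,0,-0.57]
  ]
}}

```text
time: 13.17
tcp_pos: [524.6, 174.8, 55.2]
tool_rot: [0.262, -3.13, 0.0]
ft_force: [0.1, 0.7, -1.0]
width: 20.4
finger_force: 0.0
```

Emit:
{"method": "carry_out", "body": {
  "moves": [
    [0,0,0,0,0,0.5,-0.57],
    [0,0,0,0,0,0,-0.57]
  ]
}}

```text
time: 13.33
tcp_pos: [524.6, 174.9, 54.7]
tool_rot: [0.262, -3.13, 0.0]
ft_force: [0.2, 0.1, 1.2]
width: 20.4
finger_force: 0.0
```

Emit:
{"method": "carry_out", "body": {
  "moves": [
    [0,0,0,0,0,0.4,-0.57],
    [0,0,0,0,0,0,-0.57],
    [0,0,0,0,0,0,-0.57]
  ]
}}

```text
time: 13.58
tcp_pos: [524.7, 174.9, 54.4]
tool_rot: [-0.262, 3.131, -0.0]
ft_force: [0.6, -0.1, 0.5]
width: 20.2
finger_force: 0.0
```

Emit:
{"method": "carry_out", "body": {
  "moves": [
    [0,0,0,0,0,0.4,-0.57],
    [0,0,0,0,0,0,-0.57]
  ]
}}

```text
time: 13.75
tcp_pos: [524.6, 174.8, 54.0]
tool_rot: [0.262, -3.131, 0.0]
ft_force: [0.5, 0.1, 0.4]
width: 20.2
finger_force: 0.0
```

Emit:
{"method": "carry_out", "body": {
  "moves": [
    [0,0,0,0,0,0.4,-0.57],
    [0,0,0,0,0,0,-0.57]
  ]
}}

```text
time: 13.92
tcp_pos: [524.6, 174.8, 53.6]
tool_rot: [0.262, -3.131, 0.0]
ft_force: [-0.4, -0.8, -0.1]
width: 20.4
finger_force: 0.0
```

Emit:
{"method": "carry_out", "body": {
  "moves": [
    [0,0,0,0,0,0.4,-0.57],
    [0,0,0,0,0,0,-0.57]
  ]
}}

```text
time: 14.08
tcp_pos: [524.6, 174.8, 53.2]
tool_rot: [0.262, -3.131, 0.0]
ft_force: [0.1, 0.1, -0.2]
width: 20.0
finger_force: 0.0
```

Emit:
{"method": "carry_out", "body": {
  "moves": [
    [0,0,0,0,0,0.5,-0.57],
    [0,0,0,0,0,0,-0.57]
  ]
}}

```text
time: 14.25
tcp_pos: [524.6, 174.8, 52.6]
tool_rot: [0.262, -3.13, 0.0]
ft_force: [-0.2, 0.0, 1.3]
width: 19.8
finger_force: 0.0
```

Emit:
{"method": "carry_out", "body": {
  "moves": [
    [0,0,0,0,0,0.5,-0.57],
    [0,0,0,0,0,0,-0.57]
  ]
}}

```text
time: 14.42
tcp_pos: [524.6, 174.8, 52.1]
tool_rot: [0.262, -3.13, 0.0]
ft_force: [-0.1, 0.1, 0.5]
width: 20.3
finger_force: 0.0
```

Emit:
{"method": "carry_out", "body": {
  "moves": [
    [0,0,0,0,0,0.5,-0.57],
    [0,0,0,0,0,0,-0.57]
  ]
}}

```text
time: 14.58
tcp_pos: [524.7, 174.9, 51.7]
tool_rot: [-0.262, 3.131, -0.0]
ft_force: [-0.5, -0.1, -0.8]
width: 20.1
finger_force: 0.0
```

Emit:
{"method": "carry_out", "body": {
  "moves": [
    [0,0,0,0,0,0.5,-0.57],
    [0,0,0,0,0,0,-0.57]
  ]
}}

```text
time: 14.75
tcp_pos: [524.7, 174.9, 51.3]
tool_rot: [-0.262, 3.13, -0.0]
ft_force: [0.1, -0.2, 0.6]
width: 20.1
finger_force: 0.2
```

```bash
python3 - <<'E'
from h import *
im,c,P=cam("wrist"); cv2.imwrite("pics/w7.png",im);np.save("w7.npy",P)
F=[]
o=robot.get_obs();print(o["tcp_pos"],o["ft_force"],o["torque"])
# white line end rows/cols to tell whether the dial has sunk
from m import *
for n in("w1","w2","w4","w5","w6","w7"):
    import os
    if not os.path.exists(f"pics/{n}.png"):continue
    g=cv2.imread(f"pics/{n}.png",0);m=(g[150:260,300:345]>140).astype(np.uint8)
    k,l,st,ce=cv2.connectedComponentsWithStats(m)
    for i in range(1,k):
        if 10<st[i,3]<60 and st[i,2]<9 : print(n,st[i]+[300,150,0,0,0])
E
```

```text
[524.73028899 174.86359375  51.26998013] [-0.1769241   0.03734086  0.38665507] [ 0.07841405 -0.07374056 -0.01620953]
w1 [300 153   7  11  70]
w1 [319 170   4  26  63]
w2 [320 182   4  31  88]
w4 [300 165   5  15  59]
w4 [321 196   3  38 114]
w5 [300 167   5  15  53]
w5 [321 198   3  39 117]
w6 [300 170   4  14  42]
w6 [321 203   3  41 123]
w7 [300 172   4  13  33]
w7 [320 205   4  42 142]
```

```bash
python3 - <<'E'
from h import *
from scipy.optimize import least_squares
c=robot.get_calibration("wrist")
D={"w1":(170,26),"w2":(182,31),"w6":(203,41),"w7":(205,42)}
Ps={n:np.load(n+".npy") for n in D}
def f(p,ns):
    r=[]
    for n in ns:
        r+= [proj(c,Ps[n],[p[0],170.4,p[2]])[1]-(D[n][0]-.5),proj(c,Ps[n],[p[1],174.8,p[2]])[1]-(D[n][0]+D[n][1]-.5)]
    return r
for ns in(["w1","w2"],["w1","w2","w6"],["w1","w2","w6","w7"],["w6","w7"]):
    s=least_squares(f,[498,524,102],args=(ns,));print(ns,s.x.round(1),np.round(s.fun,2))
for n in D:
    s=least_squares(lambda q:f([498.3,q[0],q[1]],[n]),[524,102]);print(n,s.x)
E
```

```text
['w1', 'w2'] [498.5 524.5 104.3] [-0.03  0.02  0.03 -0.02]
['w1', 'w2', 'w6'] [498.9 525.3 101.5] [ 0.01  0.12 -0.08 -0.12  0.05  0.01]
['w1', 'w2', 'w6', 'w7'] [499.3 525.8  99.8] [ 0.05  0.2  -0.12 -0.16 -0.22 -0.34  0.27  0.32]
['w6', 'w7'] [509.8 542.5  64.5] [-0.01  0.01  0.01 -0.01]
w1 [524.16963373 105.34568276]
w2 [524.29953072 104.84720604]
w6 [524.33265329 103.60445636]
w7 [524.36426736 102.49194691]
```

Emit:
{"method": "carry_out", "body": {
  "moves": [
    [0,0,0,0,0,0.5,-0.57],
    [0,0,0,0,0,0.5,-0.57],
    [0,0,0,0,0,0,-0.57]
  ]
}}

```text
time: 15.05
tcp_pos: [524.7, 174.9, 50.2]
tool_rot: [-0.262, 3.131, -0.0]
ft_force: [-0.4, 0.4, 0.2]
width: 20.3
finger_force: 0.3
```

Emit:
{"method": "carry_out", "body": {
  "moves": [
    [0,0,0,0,0,0.5,-0.57],
    [0,0,0,0,0,0,-0.57]
  ]
}}

```text
time: 15.22
tcp_pos: [524.7, 174.9, 49.7]
tool_rot: [-0.262, 3.131, -0.0]
ft_force: [-1.3, 0.5, 0.6]
width: 20.1
finger_force: 0.2
```

Emit:
{"method": "carry_out", "body": {
  "moves": [
    [0,0,0,0,0,0.5,-0.57],
    [0,0,0,0,0,0,-0.57]
  ]
}}

```text
time: 15.38
tcp_pos: [524.7, 174.9, 49.2]
tool_rot: [-0.262, 3.131, -0.0]
ft_force: [0.5, 0.7, 1.6]
width: 20.3
finger_force: 0.2
```

Emit:
{"method": "carry_out", "body": {
  "moves": [
    [0,0,0,0,0,0.5,-0.57],
    [0,0,0,0,0,0,-0.57]
  ]
}}

```text
time: 15.55
tcp_pos: [524.7, 174.9, 49.0]
tool_rot: [-0.262, 3.13, -0.0]
ft_force: [-0.3, -0.3, 3.2]
width: 20.2
finger_force: 1.7
```

Emit:
{"method": "carry_out", "body": {
  "moves": [
    [0,0,0,0,0,0.4,-0.57],
    [0,0,0,0,0,0,-0.57]
  ]
}}

```text
time: 15.72
tcp_pos: [524.8, 174.9, 49.0]
tool_rot: [-0.262, 3.13, -0.0]
ft_force: [-1.1, -0.3, 5.6]
width: 20.1
finger_force: 2.9
```

Emit:
{"method": "carry_out", "body": {
  "moves": [
    [0,0,0,0,0,0.4,-0.57],
    [0,0,0,0,0,0,-0.57]
  ]
}}

```text
time: 15.88
tcp_pos: [524.8, 174.9, 48.9]
tool_rot: [-0.262, 3.13, -0.0]
ft_force: [-2.2, -0.1, 7.5]
width: 20.0
finger_force: 3.9
```

Emit:
{"method": "carry_out", "body": {
  "moves": [
    [0,0,0,0,0,0.4,-0.65],
    [0,0,0,0,0,0,-0.7],
    [0,0,0,0,0,0,-0.75],
    [0,0,0,0,0,0,-0.8],
    [0,0,0,0,0,0,-0.85],
    [0,0,0,0,0,0,-0.85]
  ],
  "newtons": 8
}}

```text
time: 16.38
tcp_pos: [525.7, 175.1, 48.9]
tool_rot: [-0.262, 3.128, 0.0]
ft_force: [-1.6, -0.0, 8.1]
width: 12.1
finger_force: 11.6
```

Emit:
{"method": "carry_out", "body": {
  "moves": [
    [0,0,0,0,0,0.3,-1],
    [0,0,0,0,0,0.3,-1],
    [0,0,0,0,0,0,-1]
  ],
  "newtons": 40
}}

```text
time: 16.63
tcp_pos: [525.7, 175.1, 48.9]
tool_rot: [-0.262, 3.128, 0.0]
ft_force: [-1.6, -0.7, 12.5]
width: 11.8
finger_force: 42.6
```

Emit:
{"method": "carry_out", "body": {
  "moves": [
    [0,0,0.05,0,0,0.3,-1],
    [0,0,0.06,0,0,0,-1],
    [0,0,0.06,0,0,0,-1],
    [0,0,0.06,0,0,0,-1],
    [0,0,0,0,0,0,-1]
  ]
}}

```text
time: 17.05
tcp_pos: [525.7, 175.1, 48.9]
tool_rot: [0.101, 3.137, 0.001]
ft_force: [-2.3, -0.4, 13.5]
width: 11.7
finger_force: 42.7
```

```bash
cat > st.py <<'E'
from h import *
o=robot.get_obs();M=R.from_rotvec(o["tool_rot"]).as_matrix()
print(o["time"],o["tcp_pos"].round(1),"head",np.degrees(np.arctan2(M[1,0],M[0,0])).round(2),o["ft_force"].round(1),o["torque"].round(3),M[:,2].round(3))
E
python3 st.py
```

```text
17.05 [525.7 175.1  48.9] head 176.33 [-2.3 -0.4 13.5] [-0.052  0.345  0.129] [ 0.003  0.    -1.   ]
```

Emit:
{"method": "carry_out", "body": {
  "moves": [
    [0,0,0.08,0,0,0.1,-1],
    [0,0,0.08,0,0,0,-1],
    [0,0,0.08,0,0,0,-1],
    [0,0,0.08,0,0,0,-1],
    [0,0,0.08,0,0,0,-1],
    [0,0,0,0,0,0,-1]
  ]
}}

```text
time: 17.55
tcp_pos: [525.7, 174.9, 48.8]
tool_rot: [0.723, 3.054, 0.001]
ft_force: [-2.8, -2.5, 12.8]
width: 11.8
finger_force: 42.7
```

Emit:
{"method": "carry_out", "body": {
  "moves": [
    [0,0,0.08,0,0,0,-1],
    [0,0,0.08,0,0,0,-1],
    [0,0,0.08,0,0,0,-1],
    [0,0,0.08,0,0,0,-1],
    [0,0,0.08,0,0,0,-1],
    [0,0,0,0,0,0,-1]
  ]
}}

```text
time: 18.05
tcp_pos: [525.6, 174.7, 48.8]
tool_rot: [1.315, 2.85, 0.001]
ft_force: [-2.7, -0.6, 15.1]
width: 11.7
finger_force: 42.7
```

```bash
python3 st.py; python3 - <<'E'
from h import *
im,c,P=cam("wrist"); cv2.imwrite("pics/w8.png",im);np.save("w8.npy",P)
# rider: dark pixels around 27..40mm ring at z=57; plunger: grey-blue disc; report by angle
C=np.array([524.2,174.8])
g=im.astype(int)
for ang in np.arange(60,150,2.0):
    v=[]
    for r in(32,34.5):
        u,w=proj(c,P,[C[0]+r*np.cos(np.radians(ang)),C[1]+r*np.sin(np.radians(ang)),57]);v.append(int(cv2.getRectSubPix(im,(1,1),(float(u),float(w))).mean()))
    if min(v)<130: print(ang,v)
E
```

```text
18.05 [525.6 174.7  48.8] head 130.46 [-2.7 -0.6 15.1] [-0.261  0.451  0.047] [ 0.003 -0.    -1.   ]
102.0 [103, 161]
104.0 [75, 61]
106.0 [75, 69]
108.0 [44, 43]
110.0 [99, 140]
```

Emit:
{"method": "carry_out", "body": {
  "moves": [
    [0,0,0.08,0,0,0,-1],
    [0,0,0.08,0,0,0,-1],
    [0,0,0.08,0,0,0,-1],
    [0,0,0.08,0,0,0,-1],
    [0,0,0.07,0,0,0,-1],
    [0,0,0,0,0,0,-1],
    [0,0,0,0,0,0,-1]
  ]
}}

```text
time: 18.68
tcp_pos: [525.4, 174.7, 48.9]
tool_rot: [1.84, 2.544, 0.002]
ft_force: [-2.6, -2.0, 14.4]
width: 12.1
finger_force: 42.7
```

```bash
python3 st.py; python3 - <<'E'
from h import *
im,c,P=cam("wrist"); cv2.imwrite("pics/w9.png",im);np.save("w9.npy",P)
u,v=proj(c,P,[521,184,80]).round().astype(int);x0,y0=u-45,v-50;print(x0,y0)
cv2.imwrite("pics/w9c.png",cv2.resize(im[y0:y0+90,x0:x0+90],None,fx=6.5,fy=6.5,interpolation=cv2.INTER_CUBIC))
E
```

```text
18.6833 [525.4 174.7  48.9] head 108.24 [-2.6 -2.  14.4] [-0.363  0.5   -0.003] [ 0.002 -0.    -1.   ]
275 170
```

View pics/w9c.png

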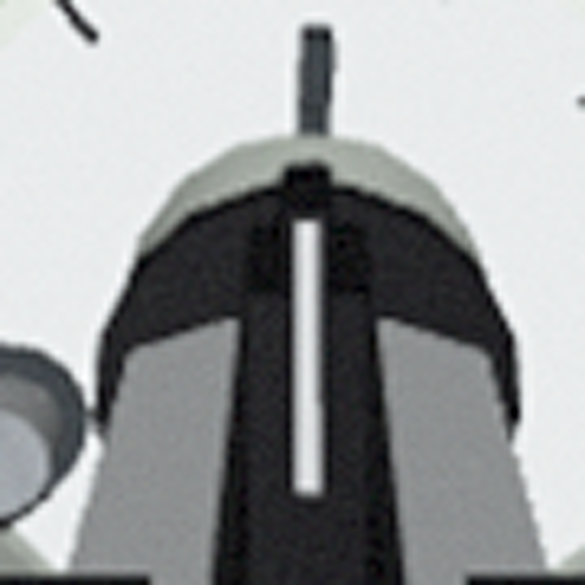

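The crop shows the white line at x≈308 and the rider tip at x≈317. About 1.8° clockwise remains, matching the numeric estimate.

Emit:
{"method": "carry_out", "body": {
  "moves": [
    [0,0,0.015,0,0,0,-1],
    [0,0,0.015,0,0,0,-1],
    [0,0,0,0,0,0,-1],
    [0,0,0,0,0,0,-1]
  ]
}}

```text
time: 19.07
tcp_pos: [525.4, 174.6, 48.9]
tool_rot: [1.877, 2.516, 0.002]
ft_force: [-2.1, -0.9, 14.4]
width: 11.7
finger_force: 42.7
```

```bash
python3 st.py
```

```text
19.0667 [525.4 174.6  48.9] head 106.56 [-2.1 -0.9 14.4] [-0.338  0.607  0.21 ] [ 0.002 -0.001 -1.   ]
```

Emit:
{"method": "carry_out", "body": {
  "moves": [
    [0,0,0,0,0,0,-0.58],
    [0,0,0,0,0,0,-0.58],
    [0,0,0,0,0,0,-0.58],
    [0,0,0,0,0,-1,-0.58],
    [0,0,0,0,0,-2,-0.58],
    [0,0,0,0,0,-5,-0.5],
    [0,0,0,0,0,-15,-0.5],
    [0,0,0,0,0,-20,-0.5],
    [0,0,0,0,0,-20,-0.5],
    [0,0,0,0,0,-20,-0.5],
    [0,0,0,0,0,-20,-0.5],
    [0,0,0,0,0,-12,-0.5],
    [0,0,0,0,0,0,-0.5]
  ]
}}

```text
time: 20.15
tcp_pos: [526.0, 175.2, 164.1]
tool_rot: [1.878, 2.515, 0.005]
ft_force: [-0.0, -0.7, -0.1]
width: 23.4
finger_force: 0.0
```

```bash
python3 st.py; python3 - <<'E'
from h import *
im,c,P=cam("wrist"); cv2.imwrite("pics/w10.png",im);np.save("w10.npy",P)
u,v=proj(c,P,[524.2,174.8,60]).round().astype(int);print(u,v)
g=cv2.cvtColor(im,cv2.COLOR_BGR2GRAY)
# white line: bright narrow comp near centre
x0,y0=u-60,v-60
m=(g[y0:y0+120,x0:x0+120]>140).astype(np.uint8)
k,l,st,ce=cv2.connectedComponentsWithStats(m)
for i in range(1,k):
    if 15<st[i,4]<300: print("comp",st[i]+[x0,y0,0,0,0],ce[i]+[x0,y0])
    if 15<st[i,4]<300:
        ys,xs=np.nonzero(l==i); q=cv2.fitLine(np.c_[xs+x0,ys+y0].astype(np.float32),cv2.DIST_L2,0,.01,.01).ravel()
        a=onz(c,P,*(q[2:]+12*q[:2]),104);b=onz(c,P,*(q[2:]-12*q[:2]),104);d=a-b;print("dir",np.degrees(np.arctan2(d[1],d[0])),ce[i])
        print("mid",onz(c,P,*(ce[i]+[x0,y0]),104))
C=np.array([524.2,174.8])
for ang in np.arange(96,116,1.0):
    v=[]
    for r in(30,32,34):
        a,b=proj(c,P,[C[0]+r*np.cos(np.radians(ang)),C[1]+r*np.sin(np.radians(ang)),57]);v.append(int(cv2.getRectSubPix(im,(1,1),(float(a),float(b))).mean()))
    if min(v)<150: print(ang,v)
E
```

```text
20.15 [526.  175.2 164.1] head 106.5 [-0.  -0.7 -0.1] [-0.055 -0.09   0.009] [ 0.004  0.001 -1.   ]
320 188
comp [320 171   2  26  52] [320.5 183.5]
dir -73.54505185964852 [60.5 55.5]
mid [520.85291436 189.17325476 104.        ]
101.0 [127, 151, 174]
102.0 [89, 94, 106]
103.0 [78, 82, 84]
104.0 [73, 74, 68]
105.0 [81, 83, 78]
106.0 [95, 98, 93]
107.0 [149, 151, 152]
```

```bash
python3 - <<'E'
from h import *
c=robot.get_calibration("wrist");P=np.load("w10.npy");g=cv2.imread("pics/w10.png",0).astype(float)
L=[]
for y in range(173,195):
    w=np.clip(g[y,315:328]-60,0,None);L.append((y,(w*np.arange(315,328)).sum()/w.sum()))
L=np.array(L);k=np.polyfit(L[:,0],L[:,1],1);print("line col fit",k)
for y in range(146,170):
    w=np.clip(200-g[y,308:336],0,None)
    if w.sum()>80: print(y,round((w*np.arange(308,336)).sum()/w.sum(),2),int(w.sum()))
pt=lambda y,x,z:onz(c,P,x,y,z)[:2]
a=pt(173,np.polyval(k,173),104);b=pt(194,np.polyval(k,194),104);d=(a-b)/np.linalg.norm(a-b);print("dir",np.degrees(np.arctan2(d[1],d[0])),a,b)
np.save("line.npy",np.r_[b,d])
E
```

```text
line col fit [1.33008857e-02 3.18251451e+02]
146 314.0 88
147 322.36 103
148 324.96 204
149 325.91 229
150 325.41 206
151 330.43 133
152 333.55 122
157 320.96 357
158 320.96 350
159 320.97 347
160 320.98 345
161 320.98 354
162 320.98 345
163 320.97 351
164 320.98 366
165 320.97 350
166 320.97 331
167 320.73 484
168 320.51 767
169 320.52 1015
dir 107.2100527827189 [517.96358959 199.13472713] [524.16189969 179.12365228]
```

```bash
python3 - <<'E'
from h import *
c=robot.get_calibration("wrist");P=np.load("w10.npy");l=np.load("line.npy")
for z in(100,104):
  p=lambda y:onz(c,P,318.2515+.0133*y,y,z)[:2]
  a,b=p(170.5),p(196.5);d=(a-b)/np.linalg.norm(a-b);Cx=a-d*26
  r=onz(c,P,320.97,160.5,57)[:2]-Cx
  ro=onz(c,P,320.97,156.5,57)[:2]-Cx
  print(z,np.linalg.norm(a-b),Cx,np.degrees(np.arctan2(d[1],d[0])),np.degrees(np.arctan2(r[1],r[0])),np.linalg.norm(r),np.linalg.norm(ro))
  pl=onz(c,P,320.97,160,57)
# plunger: grey disc
im=cv2.imread("pics/w10.png");u,v=proj(c,P,[494.6,149.5,58]);print(u,v)
g=cv2.cvtColor(im,cv2.COLOR_BGR2GRAY);x0,y0=int(u)-12,int(v)-12
b=im[y0:y0+24,x0:x0+24].astype(int);m=((b.mean(2)>130)&(b.mean(2)<195)).astype(np.uint8)
k,lab,st,ce=cv2.connectedComponentsWithStats(m)
for i in range(1,k):
  if st[i,4]>20: q=ce[i]+[x0,y0];print(st[i],q,onz(c,P,*q,58))
E
```

```text
100 26.32764566120261 [525.12894209 175.9784338 ] 107.20999729176955 106.09692051483863 30.041711410388054 34.525370563470155
104 25.938206735554697 [524.93419235 176.62990959] 107.2099972917696 106.08426731944155 29.361781155342662 33.84543474129908
289.1301210069571 200.8217894811776
[  0   0  19  24 284] [284.45070423 202.26056338] [489.82883827 146.27883731  58.        ]
```

The dial reads 107.2° against the rider's 106.1°, so it is set within measurement error. Next is the plunger.

Emit:
{"method": "carry_out", "body": {
  "moves": [
    [0,0,0.114,0,0,0,-1],
    [0,0,0.114,0,0,0,-1],
    [0,0,0.114,0,0,0,-1],
    [0,0,0.114,0,0,0,-1],
    [0,0,0.114,0,0,0,-1],
    [0,0,0.114,0,0,0,-1],
    [0,0,0.114,0,0,0,-1],
    [0,0,0.114,0,0,0,-1],
    [0,0,0.114,0,0,0,-1],
    [0,0,0.114,0,0,0,-1],
    [0,0,0,-20,-0.5,0,-1],
    [0,0,0,-20,-0.5,0,-1],
    [0,0,0,0,0,0,-1],
    [0,0,0,0,0,0,-1]
  ],
  "newtons": 5
}}

```text
time: 21.37
tcp_pos: [492.7, 149.0, 160.4]
tool_rot: [-2.941, -1.104, 0.003]
ft_force: [0.3, 0.3, -0.2]
width: 0.6
finger_force: 0.0
```

```bash
python3 st.py; python3 - <<'E'
from h import *
im,c,P=cam("wrist"); cv2.imwrite("pics/w11.png",im);np.save("w11.npy",P)
u,v=proj(c,P,[494.4,149.3,58]);print(u,v)
x0,y0=int(u)-14,int(v)-14;b=im[y0:y0+28,x0:x0+28].astype(int)
# disc is bluish grey: blue minus red
print((b[::2,::2,0]-b[::2,::2,2])); print(b[::2,::2].mean(2).astype(int))
E
```

```text
21.3667 [492.7 149.  160.4] head 41.14 [ 0.3  0.3 -0.2] [-0.003  0.027 -0.03 ] [-0.002 -0.    -1.   ]
322.5556825267411 187.26406678462888
[[ 3  3  2  5  3  1  3  3  3  3  3  0  3  3]
 [ 3  3  2  3  2  3  4  2  6  2  4  2  3  2]
 [ 3  2  3  3  3  3  9  6 12  8  3  3  3  2]
 [ 2  3  2  3  4  7 11 10  9 11 12  4  2  3]
 [ 3  2  2  3  5  8  2  7  6  2  9  8  3  2]
 [ 2  3  3  2 10  7 11 11 12 13  6 11  4  3]
 [ 3  3  3  6 11  9 13 10 12 11 10 10  6  2]
 [ 3  2  2  5 11 11 12 10 11 10 13 10  8  4]
 [-3  0  0  5  7  9 11 13 11 10 11  9  4  4]
 [-1 -3  0 -2  0  2 13 13 12 11  9 -2 -2 -3]
 [ 0 -1 -2 -1 -3 -1  1  3  2  2 -3  0 -1 -1]
 [ 0  1 -2  1 -2 -1 -2  0  0 -1 -1 -1 -1 -2]
 [ 0 -1 -2  0  1 -2 -2 -2 -1 -1 -2  1 -1  1]
 [ 1  0  0  1 -1  0 -2 -3 -3 -1 -1  1 -2 -1]]
[[244 245 248 237 115  25  40  36  40  38  32  23 118 246]
 [243 243 243 244 248 244 235 236 206 235 235 250 246 244]
 [243 243 243 242 245 232 140  98  84 139 238 245 244 243]
 [244 242 243 244 233  89  78  91  83  72  72 231 245 243]
 [244 244 243 246 132  80 117 131 133  78  80 102 243 244]
 [244 242 244 253  79 116 177 183 184 179 103  74 232 245]
 [244 244 247 111  76 159 176 178 177 175 176  72  95 244]
 [244 245 240 203 104 173 185 180 181 184 185  71 167 225]
 [208 217 169 226 196 148 176 176 175 178 171 156 248 166]
 [149 170 182 196 208 133 169 182 180 175 121 188 182 161]
 [141 143 142 153 161 162 147 157 164 148 161 159 155 150]
 [143 150 144 146 150 148 148 145 146 144 143 145 151 147]
 [144 145 149 150 152 148 150 147 145 145 147 146 147 152]
 [149 148 150 154 152 151 152 151 150 149 145 148 148 147]]
```

The plunger disc centre is at (323,187), exactly where (494.4,149.3) projects. I'll descend.

Emit:
{"method": "carry_out", "body": {
  "moves": [
    [0,0,0,1.5,0.9,10,-1],
    [0,0,0,0,0,20,-1],
    [0,0,0,0,0,20,-1],
    [0,0,0,0,0,20,-1],
    [0,0,0,0,0,15,-1],
    [0,0,0,0,0,10,-1],
    [0,0,0,0,0,0,-1],
    [0,0,0,0,0,0,-1]
  ]
}}

```text
time: 22.08
tcp_pos: [495.8, 149.8, 65.8]
tool_rot: [-2.941, -1.105, 0.002]
ft_force: [-0.2, 0.8, -0.2]
width: 0.8
finger_force: 0.0
```

Emit:
{"method": "carry_out", "body": {
  "moves": [
    [0,0,0,0,0,1,-1],
    [0,0,0,0,0,1,-1],
    [0,0,0,0,0,1,-1],
    [0,0,0,0,0,1,-1],
    [0,0,0,0,0,1,-1],
    [0,0,0,0,0,0,-1]
  ]
}}

```text
time: 22.58
tcp_pos: [495.6, 149.6, 61.6]
tool_rot: [2.941, 1.105, 0.0]
ft_force: [0.3, 0.6, -1.3]
width: 0.6
finger_force: 0.0
```

Emit:
{"method": "carry_out", "body": {
  "moves": [
    [0,0,0,0,0,1,-1],
    [0,0,0,0,0,1,-1],
    [0,0,0,0,0,1,-1],
    [0,0,0,0,0,1,-1],
    [0,0,0,0,0,1,-1],
    [0,0,0,0,0,0,-1]
  ]
}}

```text
time: 23.08
tcp_pos: [495.4, 149.6, 56.3]
tool_rot: [-2.941, -1.105, 0.001]
ft_force: [-0.5, 0.2, -0.6]
width: 0.3
finger_force: 0.0
```

Emit:
{"method": "carry_out", "body": {
  "moves": [
    [0,0,0,-1,0,2,-1],
    [0,0,0,0,0,2,-1],
    [0,0,0,0,0,2,-1],
    [0,0,0,0,0,2,-1],
    [0,0,0,0,0,2,-1],
    [0,0,0,0,0,2,-1],
    [0,0,0,0,0,2,-1],
    [0,0,0,0,0,2,-1],
    [0,0,0,0,0,0,-1]
  ]
}}

```text
time: 23.83
tcp_pos: [494.5, 148.9, 40.1]
tool_rot: [-2.941, -1.105, 0.001]
ft_force: [-0.1, -1.0, 0.6]
width: 0.6
finger_force: 0.0
```

Emit:
{"method": "carry_out", "body": {
  "moves": [
    [0,0,0,0,0,1,-1],
    [0,0,0,0,0,1,-1],
    [0,0,0,0,0,1,-1],
    [0,0,0,0,0,1,-1],
    [0,0,0,0,0,0,-1]
  ]
}}

```text
time: 24.25
tcp_pos: [494.7, 148.9, 36.4]
tool_rot: [2.941, 1.105, -0.001]
ft_force: [0.5, -0.4, 0.3]
width: 0.4
finger_force: 0.0
```

Emit:
{"method": "carry_out", "body": {
  "moves": [
    [0,0,0,0,0,1,-1],
    [0,0,0,0,0,1,-1],
    [0,0,0,0,0,0,-1]
  ]
}}

```text
time: 24.5
tcp_pos: [494.7, 148.9, 34.4]
tool_rot: [2.941, 1.105, -0.0]
ft_force: [0.6, 0.6, -0.0]
width: 0.6
finger_force: 0.0
```

Emit:
{"method": "carry_out", "body": {
  "moves": [
    [0,0,0,0,0,1,-1],
    [0,0,0,0,0,1,-1],
    [0,0,0,0,0,0,-1]
  ]
}}

```text
time: 24.75
tcp_pos: [494.7, 148.9, 32.3]
tool_rot: [-2.941, -1.105, 0.001]
ft_force: [-0.5, -0.2, -1.0]
width: 0.6
finger_force: 0.0
```

Emit:
{"method": "carry_out", "body": {
  "moves": [
    [0,0,0,0,0,0.7,-1],
    [0,0,0,0,0,0.7,-1],
    [0,0,0,0,0,0,-1]
  ]
}}

```text
time: 25.0
tcp_pos: [494.9, 148.9, 31.1]
tool_rot: [2.941, 1.105, 0.0]
ft_force: [0.1, -0.2, 0.6]
width: 0.1
finger_force: 0.0
```

Emit:
{"method": "carry_out", "body": {
  "moves": [
    [0,0,0,0,0,0.7,-1],
    [0,0,0,0,0,0.7,-1],
    [0,0,0,0,0,0,-1]
  ]
}}

```text
time: 25.25
tcp_pos: [495.0, 148.9, 30.0]
tool_rot: [2.941, 1.105, 0.0]
ft_force: [-0.9, -0.5, 3.4]
width: 0.8
finger_force: 1.7
```

Emit:
{"method": "carry_out", "body": {
  "moves": [
    [0,0,0,0,0,0.7,-1],
    [0,0,0,0,0,0.7,-1],
    [0,0,0,0,0,0,-1]
  ]
}}

```text
time: 25.5
tcp_pos: [495.0, 148.9, 28.3]
tool_rot: [2.941, 1.105, 0.0]
ft_force: [-0.7, -0.5, 3.3]
width: 0.6
finger_force: 1.8
```

Emit:
{"method": "carry_out", "body": {
  "moves": [
    [0,0,0,0,0,0.7,-1],
    [0,0,0,0,0,0.7,-1],
    [0,0,0,0,0,0,-1]
  ]
}}

```text
time: 25.75
tcp_pos: [495.0, 148.9, 26.8]
tool_rot: [2.941, 1.105, 0.0]
ft_force: [0.6, -0.8, 3.2]
width: 0.4
finger_force: 1.5
```

Contact at TCP z≈30.5 with a steady ~3.5 N plateau, so the plunger is going down. It should bottom out near 24.5.

Emit:
{"method": "carry_out", "body": {
  "moves": [
    [0,0,0,0,0,0.7,-1],
    [0,0,0,0,0,0.7,-1],
    [0,0,0,0,0,0,-1]
  ]
}}

```text
time: 26.0
tcp_pos: [494.9, 148.9, 25.4]
tool_rot: [2.941, 1.105, 0.0]
ft_force: [0.1, 0.3, 2.9]
width: 0.3
finger_force: 1.4
```

Emit:
{"method": "carry_out", "body": {
  "moves": [
    [0,0,0,0,0,0.7,-1],
    [0,0,0,0,0,0.5,-1],
    [0,0,0,0,0,0,-1]
  ]
}}

```text
time: 26.25
tcp_pos: [495.0, 148.9, 24.9]
tool_rot: [2.941, 1.105, 0.0]
ft_force: [-1.4, 0.0, 8.5]
width: 0.7
finger_force: 4.0
```

Emit:
{"method": "carry_out", "body": {
  "moves": [
    [0,0,0,0,0,0.5,-1],
    [0,0,0,0,0,0,-1],
    [0,0,0,0,0,0,-1]
  ]
}}

```text
time: 26.5
tcp_pos: [495.0, 148.9, 24.9]
tool_rot: [2.941, 1.105, 0.001]
ft_force: [-1.8, -0.7, 10.9]
width: 0.4
finger_force: 5.5
```

Emit:
{"method": "carry_out", "body": {
  "moves": [
    [0,0,0,0,0,0.4,-1],
    [0,0,0,0,0,0,-1],
    [0,0,0,0,0,0,-1]
  ]
}}

```text
time: 26.75
tcp_pos: [495.0, 148.9, 24.8]
tool_rot: [2.941, 1.105, 0.001]
ft_force: [-4.4, -1.3, 13.8]
width: 0.5
finger_force: 6.8
```

Emit:
{"method": "carry_out", "body": {
  "moves": [
    [0,0,0,0,0,-1,-1],
    [0,0,0,0,0,-2,-1],
    [0,0,0,0,0,-5,-1],
    [0,0,0,0,0,-15,-1],
    [0,0,0,0,0,-20,-1],
    [0,0,0,0,0,-20,-1],
    [0,0,0,0,0,-20,-1],
    [0,0,0,0,0,-20,-1],
    [0,0,0,0,0,-20,-1],
    [0,0,0,0,0,-15,-1],
    [0,0,0,0,0,0,-1],
    [0,0,0,0,0,0,-1]
  ]
}}

```text
time: 27.75
tcp_pos: [495.2, 149.0, 161.6]
tool_rot: [2.941, 1.105, 0.002]
ft_force: [-0.2, 0.2, -0.1]
width: 0.4
finger_force: 0.0
```

```bash
python3 st.py; python3 - <<'E'
from h import *
im,c,P=cam("wrist"); cv2.imwrite("pics/w12.png",im);np.save("w12.npy",P)
def disc(n):
    im=cv2.imread(f"pics/{n}.png").astype(int);P=np.load(n+".npy");u,v=proj(c,P,[494.4,149.3,55]);x0,y0=int(u)-14,int(v)-14
    b=im[y0:y0+28,x0:x0+28];m=((b[...,0]-b[...,2]>6)&(b.mean(2)>150)).astype(np.uint8)
    k,l,st,ce=cv2.connectedComponentsWithStats(m);i=1+st[1:,4].argmax();q=ce[i]+[x0,y0]
    print(n,st[i],[onz(c,P,*q,z).round(1) for z in(58,52)])
disc("w11");disc("w12")
t=cv2.imread("pics/top0.png");
o=robot.get_obs()
C=np.array([524.4,175.0])
g=cv2.cvtColor(im,cv2.COLOR_BGR2GRAY)
u,v=proj(c,P,[521,188,104]).astype(int)
m=np.zeros_like(g);m[v-25:v+25,u-25:u+25]=g[v-25:v+25,u-25:u+25]>140
k,l,st,ce=cv2.connectedComponentsWithStats(m)
for i in range(1,k):
    if 30<st[i,4]<250:
        ys,xs=np.nonzero(l==i);q=cv2.fitLine(np.c_[xs,ys].astype(np.float32),cv2.DIST_L2,0,.01,.01).ravel()
        d=(onz(c,P,*(q[2:]+10*q[:2]),104)-onz(c,P,*(q[2:]-10*q[:2]),104));print(st[i],"dial dir",np.degrees(np.arctan2(d[1],d[0])),onz(c,P,*ce[i],104))
for ang in np.arange(96,120,1.0):
    w=[]
    for r in(31,33):
        a,b=proj(c,P,[C[0]+r*np.cos(np.radians(ang)),C[1]+r*np.sin(np.radians(ang)),57]);w.append(int(cv2.getRectSubPix(im,(1,1),(float(a),float(b))).mean()))
    if min(w)<150: print(ang,w)
E
```

```text
27.75 [495.2 149.  161.6] head 41.18 [-0.2  0.2 -0.1] [-0.028 -0.022 -0.037] [ 0.001  0.    -1.   ]
w11 [10 10 11 11 98] [array([495.1, 149.2,  58. ]), array([494.1, 148.3,  52. ])]
w12 [10  8 12 11 95] [array([496.1, 150.1,  58. ]), array([495.1, 149.2,  52. ])]
100.0 [135, 164]
101.0 [90, 114]
102.0 [63, 81]
103.0 [68, 85]
104.0 [72, 76]
105.0 [72, 72]
106.0 [76, 71]
107.0 [122, 139]
```

```bash
python3 -c "
from workcell import robot
print(robot.hand_in())"
```

```text
the job is handed in; nothing more can be done
None
```

The job is handed in at about 28 s: the dial points within about 1° of the rider (image estimate), turned under about 15 N of load, and the plunger is fully down; the case showed no measurable turn or slide.

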